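Wedge the short foot of the bamboo organiser

TASK

One foot of the bamboo organiser hangs clear of the mantelpiece. Pick up the wooden feeler wedge, lay it flat with its thin end towards that black foot, slide it straight in centrally under the foot until you feel it drag and bind, so that it stays firmly nipped when you let go; do not ram it or knock the organiser. Leave the organiser's dish and the other things where they are.

Things in the scene. Friction and masses are not known exactly. Their poses are not given: they have to be found in the camera images.
- wedge: Loose pale wooden feeler wedge with red grip block, 70 g, 165 x 28 mm. Origin: centre of its flat underside; x points along it to the thin tip, z up. From the tip (x +82.5 mm, 3 mm thick) the top rises 1 in 8 to 15.5 mm thick at x -17.5 mm; from there to the tail (x -82.5 mm) is the block, 34 mm high. Starts lying flat on the mantel.
- wedge_tip (a point): Middle of the wedge's thin end, on its underside.
- wedge_grip (a point): Centre of the part of the red block to grip, x = -55 mm on the wedge, 17 mm above its underside; pinch across the 28 mm width.
- organiser: Two-tier bamboo organiser, 150 mm deep (x), 200 wide (y), 170 high, fixed on its three good legs. Origin: centre of its footprint, on the mantel; front faces its -x. Posts 22 mm square; lower tier's underside 27 mm up. The front post on its -y side is short and ends in a black rubber foot, 26 x 26 mm, that does not give. The way in under it is open for 120 mm.
- gap_mouth (a point): Point on the mantel (z = 0) straight below the middle of the black foot's front face; axes as the organiser's. The wedge goes in along +x. The foot's underside is 5.5 to 12 mm up, different every time and not in the readings: the tip is 20 to 72 mm past this point when the foot first drags. A push of about 10 N along the wedge then nips it; friction keeps it there.
- ring_dish: White ceramic ring dish, 84 mm across and 22 mm high, loose on the organiser's upper tier (floor 132 mm above the mantel). Origin: centre of its underside.
- cup: Teal enamel mug, 80 mm across, 80 mm high, loose. Origin: centre of its underside.
- jar: Frosted glass jar with metal screw lid, 72 mm across, 95 mm high, loose. Origin: centre of its underside.
- memo_holder: Chrome memo holder, round base of 56 mm, 105 mm high, loose. Origin: centre of its underside.
- dinosaur: Green plastic toy dinosaur, about 165 mm long along its y, 90 mm high, loose. Origin: on the mantel under its middle.
- candle: Cream pillar candle, 64 mm across, 55 mm high, loose. Origin: centre of its underside.
There are look-alikes about, which are no part of the job. What is meant by the wedge is not blue, and is the larger of those in its own colour.

How it is judged:
By the outcome, as a careful person would: the job done as asked, in the order asked, and still so for the second after the job is handed in, with the robot touching nothing.
It also fails if it takes over 38 s, if anything falls off the work surface, if the arm or the gripper's body presses on something with over 40 N, if the wrist force passes 120 N, or if a joint passes its speed limit or range.

ROBOT

A 7-joint arm with a two-finger parallel gripper is mounted at the origin on the work surface. World frame = base frame: x ahead of the robot, y to its left, z up, the work surface at z = 0. Lengths are in m, angles in rad, forces in N, time in s.
With the tool pointing down it reaches from about 0.425 to 0.875 m from the base axis. Payload 4.7 kg.
Tool frame: the origin (TCP) lies at the very end of the fingers, on their centre line; the grasp point (between the pads) lies 19 mm behind it; x points along the fingers, y is the direction in which the jaws open and shut, and the axes are right-handed (so a half turn about x gives the same grasp; the last joint's range is limited). The gripper opens to 87 mm and grips with 3 to 60 N. Pads are 19 mm wide; open, the fingers measure 117 mm over their backs; the gripper's body (75 mm by 190 mm) begins 51 mm behind the grasp point.
Start: joints at [1.293, 0.321, -0.07, 1.45, 0.023, 1.371, -0.057], TCP at [0.187, -0.623, 0.223] pointing down, gripper open.
Joint ranges: [-2.86, 2.86], [-0.3, 2.09], [-1.38, 1.24], [0.06, 2.45], [-1.56, 4.7], [0.09, 2.05], [-2.69, 2.69]. Speed limits (rad/s): [2.57, 2.57, 3.14, 3.14, 3.14, 3.14, 3.14].

INTERFACE

Orientations are given as a rotation vector (axis times angle).
In Python, from bench import ctrl gives the robot as it stands.
- The arm moves only by the tool step_arm, never from a script. Its argument "increments" is one flat list of numbers, 6 for each row, row after row: the shift along the tool's x, y, z in cm, then the turn, a rotation vector about the tool's x, y, z in rad. In form: [tx, ty, tz, ax, ay, az, tx, ty, tz, ax, ay, az, ...]. A call has 1 to 12 rows; each row shifts and turns the commanded pose from where the row before left it, along the tool's axes as they then stand; what a row does not reach is not made up. A row lasts 1/8 s, in which the tool goes at most 62.5 mm and 10.7 degrees, less where a joint would pass 70% of its speed; a pose out of reach is approached as far as the arm can. A call with a gripper value outside its range is refused whole. "fingers" is the opening in per cent of the stroke, from 0 (shut) to 100 (fully open), set as the call begins (left out, the last holds). The fingers move at their own pace and stop on an object; "force" is the grip in N (left out, the last holds). Time passes only in rows, so rows that do not move let the fingers close. It gives the time, the measured TCP pose, the force and the opening at its end, in the units of the state.
- ctrl.get_state(): the state, without advancing time (a new reading comes with each control period).
- ctrl.get_image(name): name is "scene" or "top" or "wrist"; returns the picture (400x640x3 uint8, red, green, blue); there is no depth.
- ctrl.camera_params(name): a dict with "vertical_fov" (degrees; the focal length in pixels is half the picture's height over the tangent of half this angle, whatever the lens; pixels are square), "cx", "cy" (the principal point, pixels), "k1" (the pictures are not rectified: a ray, as slopes to the right and down, at radius r is drawn at 1 + k1 r^2 times it, then the intrinsics apply), "R" (3x3) and "t" (3): a world point X has camera coordinates R X + t. Camera axes: x right, y down, z forward; pixel columns grow to the right and rows downward; lengths in m; the calibration is good to about 2 mm. A picture is of the moment at which its call begins: read the wrist's pose just before it. camera_params takes no time and is no camera call; for the wrist camera it gives the pose at the moment of the call.
- ctrl.close_job(): hands the job in, once; it reports no verdict.
Trained networks look in the newest picture that a camera, given by its name, has taken for a name from the list of things; names that differ only in an ending like _2 or _b are one class to them, and where a whole thing is asked for, a point or a joint stands for the part that bears it (a point fixed in the world has none). Each returns a list of dicts, best first, with "score" (0 to 1); they miss things now and then, are a little off and sometimes report something else, mostly with a low value. They report only what shows in the picture. A call takes as long as a camera call. They do not tell look-alikes from the thing itself.
- ctrl.search_frame(camera, name): "xyz" ([x, y, z] in m, in the coordinates of the camera as it stood for that picture, good to about 4 mm: the middle of the surface that is visible of it).
- ctrl.silhouettes(camera, name): "pixels" (400x640 bool, what is visible of it).
- ctrl.spot_point(camera, name): "xyz" ([x, y, z] in m, in the coordinates of the camera as it stood for that picture, good to about 4 mm: a listed point, or the origin of a listed thing).
The state is a dict: "time": time; "joint_positions": joint angles; "qd": joint speeds; "joint_torque": joint torques, N m; "position": TCP position; "tool_rot": TCP orientation; "ft_force": force on the tool from outside, world axes, zero at the start; "torque": the same for the moment, N m; "grip_width": opening from 0.0 (shut) to 1.0 (fully open).
Only numpy, scipy, OpenCV 4.12 (cv2) and the standard library are available. Lean on these libraries where they do the work, as an engineer would, in place of code of your own. Each camera call takes 0.05 s, during which the arm holds its last target.

## Working session

There is one attempt and no reset: what is moved stays moved. The work goes in short steps, Python scripts to look and compute and a tool call to move; the robot and the scene stay as the last step left them, time stands still between calls to the robot, and variables do not carry over. Pictures are saved under pics/ and viewed, and the job is handed in when it is done.

Besides the shell and the picture viewer there is one more tool, called after "Emit:" as a command line: name --argument value ..., lists and objects as JSON in quotes. step_arm: Moves the arm, as the interface text tells. Its arguments: {"type":"object","properties":{"increments":{"type":"array","items":{"type":"number"}},"fingers":{"type":"number"},"force":{"type":"number"}},"required":["increments"]}

```bash
ls; mkdir -p pics; python3 - <<'E'
from bench import ctrl
import cv2
for n in ["scene","top","wrist"]:
    im=ctrl.get_image(n); cv2.imwrite(f"pics/{n}0.png",im[:,:,::-1])
    p=ctrl.camera_params(n); print(n,p["vertical_fov"],p["k1"],p["R"],p["t"])
print(ctrl.get_state())
E
```

```text
pics
scene 49.98254477853125 0.018943161150178894 [[-0.63052072  0.77608314  0.01177245]
 [ 0.6153436   0.50905889 -0.60183993]
 [-0.47307069 -0.37222845 -0.79852997]] [ 0.28549303 -0.28469143  1.54479693]
top 54.51136591467504 -0.013757590405584016 [[-0.02821247 -0.99952304 -0.01255968]
 [-0.99167111  0.02956603 -0.12535653]
 [ 0.12566808  0.00891845 -0.99203226]] [0.07732906 0.53348331 1.27888309]
wrist 69.23785779128973 0.005636315330210768 [[ 0.2880903  -0.95760244 -0.00124642]
 [-0.91175765 -0.27469555  0.30535281]
 [-0.29274898 -0.08683275 -0.95223847]] [-0.64875832 -0.03795817  0.3937557 ]
{'time': 0.15, 'joint_positions': array([ 1.29309799,  0.32162606, -0.0700804 ,  1.45140372,  0.0226092 ,
        1.37081157, -0.05691559]), 'qd': array([-0.00159386, -0.00239231, -0.00167171, -0.00350946, -0.00035114,
       -0.00190296,  0.0005263 ]), 'joint_torque': array([ 7.12179317e-04, -4.91795790e+01, -4.04234268e-01, -3.12874603e+01,
       -6.40817522e-02,  4.05134016e-02,  1.12409173e-04]), 'position': array([ 0.18681539, -0.62212988,  0.22172556]), 'tool_rot': array([ 2.0649658 ,  0.30497919, -2.06561166]), 'ft_force': array([-0.32362129,  0.31074528, -1.28143487]), 'torque': array([ 0.00366603, -0.03188105,  0.00405526]), 'grip_width': 0.9947646699636541}
```

View pics/scene0.png

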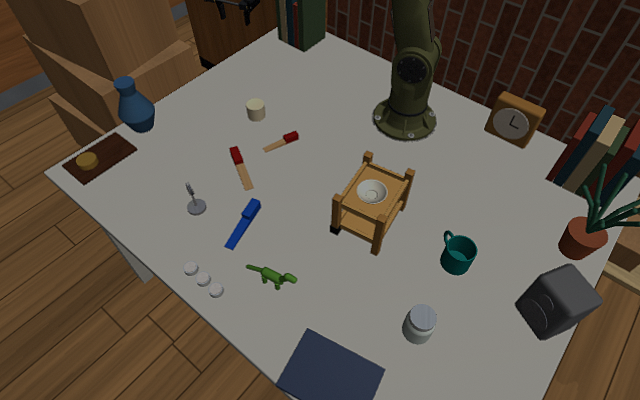

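View pics/top0.png

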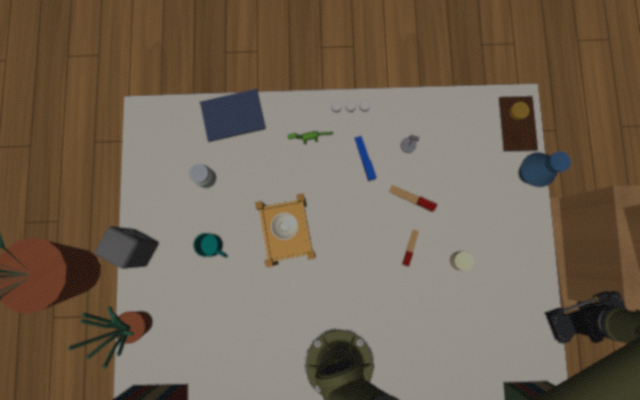

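View pics/wrist0.png

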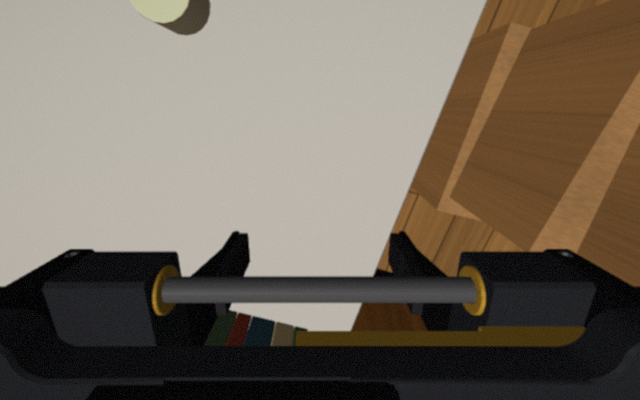

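```bash
cat > h.py <<'E'
import numpy as np, cv2
from bench import ctrl
def K(p): 
    f=200/np.tan(np.radians(p["vertical_fov"])/2); return f
def proj(p,X):
    c=np.asarray(p["R"])@np.asarray(X,float)+p["t"]; s=c[:2]/c[2]; s=s*(1+p["k1"]*(s@s)); return K(p)*s+[p["cx"],p["cy"]]
def ray(p,uv,z=0.):
    d=(np.array(uv,float)-[p["cx"],p["cy"]])/K(p); s=d.copy()
    for _ in range(20): s=d/(1+p["k1"]*(s@s))
    R=np.asarray(p["R"]); o=-R.T@p["t"]; v=R.T@np.array([s[0],s[1],1]); return o+v*(z-o[2])/v[2]
def cam2w(p,c): return np.asarray(p["R"]).T@(np.asarray(c)-p["t"])
E
python3 - <<'E'
from h import *
for n in ["top","scene"]:
    p=ctrl.camera_params(n)
    for k in ["wedge","wedge_tip","wedge_grip","organiser","gap_mouth"]:
        for r in ctrl.spot_point(n,k)[:4]:
            w=cam2w(p,r["xyz"]); print(n,k,round(r["score"],2),w.round(3),proj(p,w).round(0))
for n,b in (("scene",(140,80,430,280)),("top",(240,120,460,290))):
    im=ctrl.get_image(n); x0,y0,x1,y1=b
    c=im[y0:y1,x0:x1,::-1]; s=min(800/c.shape[1],600/c.shape[0])
    cv2.imwrite(f"pics/{n}1.png",cv2.resize(c,None,fx=s,fy=s,interpolation=2)); print(s)
E
```

```text
top wedge 0.97 [ 0.694 -0.118 -0.   ] [366. 157.]
top wedge 0.71 [ 0.546 -0.271 -0.004] [411. 198.]
top wedge 0.49 [ 0.374 -0.255 -0.003] [410. 247.]
top wedge_tip 0.65 [ 0.583 -0.201  0.003] [391. 187.]
top wedge_tip 0.58 [ 0.773 -0.091  0.004] [357. 135.]
top wedge_tip 0.49 [ 0.436 -0.282  0.002] [417. 229.]
top wedge_tip 0.36 [ 0.327 -0.416  0.001] [458. 260.]
top wedge_grip 0.81 [ 0.64  -0.131  0.019] [371. 171.]
top wedge_grip 0.78 [ 0.518 -0.319  0.016] [427. 204.]
top wedge_grip 0.55 [ 0.336 -0.241  0.016] [407. 259.]
top organiser 0.86 [ 0.436  0.16  -0.003] [288. 233.]
top gap_mouth 0.7 [0.539 0.095 0.   ] [306. 203.]
scene wedge 0.89 [ 0.544 -0.268  0.002] [242. 170.]
scene wedge 0.71 [ 0.691 -0.109  0.004] [244. 225.]
scene wedge 0.53 [ 0.377 -0.251  0.003] [281. 144.]
scene wedge_tip 0.68 [ 0.583 -0.197  0.001] [249. 189.]
scene wedge_tip 0.65 [ 0.774 -0.094 -0.002] [226. 248.]
scene wedge_tip 0.58 [ 0.437 -0.272  0.004] [264. 150.]
scene wedge_grip 0.96 [ 0.52  -0.316  0.018] [236. 155.]
scene wedge_grip 0.76 [ 0.334 -0.239  0.015] [292. 136.]
scene wedge_grip 0.58 [ 0.635 -0.128  0.019] [252. 207.]
scene wedge_grip 0.48 [ 0.735 -0.264  0.003] [197. 208.]
scene organiser 0.66 [ 0.438  0.156 -0.001] [368. 219.]
scene organiser 0.3 [ 0.733 -0.259  0.003] [198. 208.]
scene organiser 0.23 [ 0.401  0.426 -0.002] [454. 262.]
scene gap_mouth 0.8 [0.539 0.096 0.004] [331. 229.]
scene gap_mouth 0.22 [ 0.632  0.447 -0.003] [417. 330.]
2.7586206896551726
3.5294117647058822
```

View pics/scene1.png

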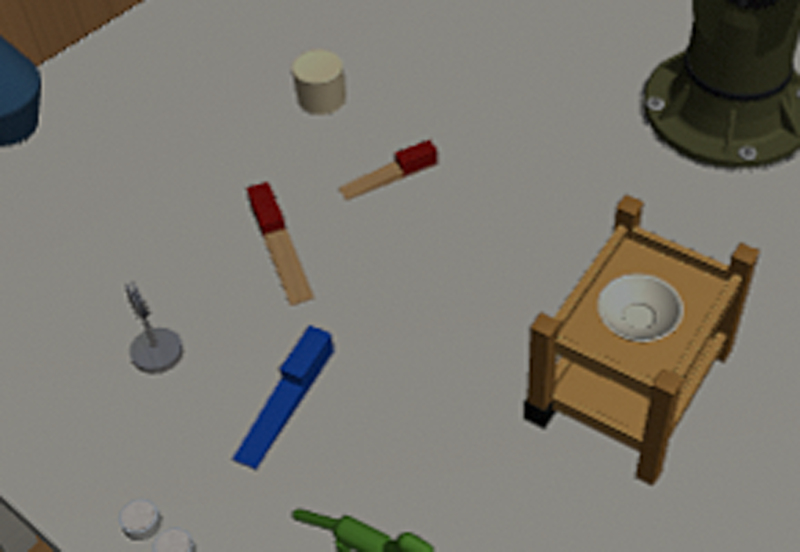

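View pics/top1.png

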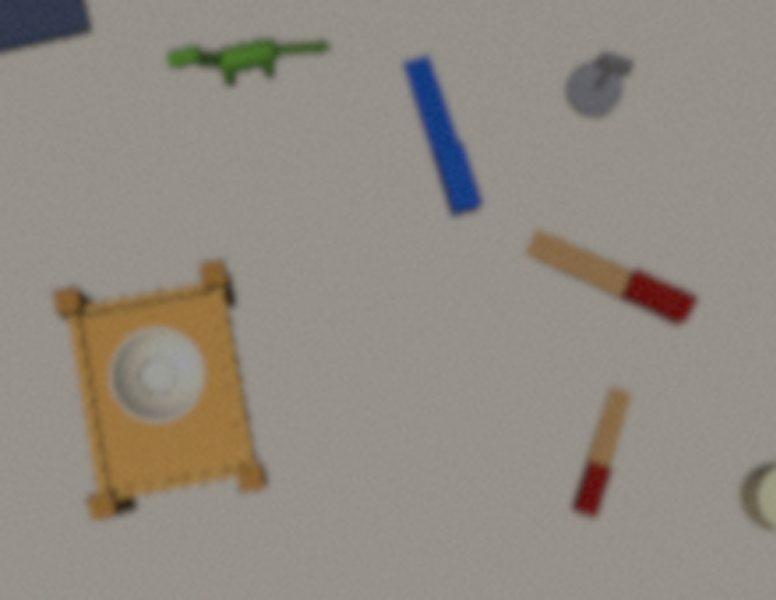

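```bash
python3 - <<'E'
from h import *
def fit(P,L):
    # P world xy, L local xy -> yaw, t
    Pc=P-P.mean(0);Lc=L-L.mean(0)
    yaw=np.arctan2((Lc[:,0]*Pc[:,1]-Lc[:,1]*Pc[:,0]).sum(),(Lc*Pc).sum())
    R=np.array([[np.cos(yaw),-np.sin(yaw)],[np.sin(yaw),np.cos(yaw)]])
    t=P.mean(0)-R@L.mean(0); return yaw,R,t,(P-(L@R.T+t))
# local: order front(-x) -y, front +y, back -y, back +y
L=np.array([[-64,-89],[-64,89],[64,-89],[64,89]])/1000
top=np.array([(214,270),(252,474),(68,298),(103,503)])/3.52941+[240,120]
sc=np.array([(543,325),(629,205),(666,380),(744,255)])/2.75862+[140,80]
Ps={}
for n,uv in (("top",top),("scene",sc)):
    p=ctrl.camera_params(n)
    P=np.array([ray(p,u,.17)[:2] for u in uv]); Ps[n]=P
    yaw,R,t,res=fit(P,L); print(n,np.degrees(yaw),t.round(4),(res*1000).round(1).tolist(),"mouth",(R@[-.077,-.089]+t).round(4))
P=(Ps["top"]+Ps["scene"])/2
yaw,R,t,res=fit(P,L); print(np.degrees(yaw),t.round(4),"mouth -75..-77",(R@[-.075,-.089]+t).round(4),(R@[-.077,-.089]+t).round(4))
p=ctrl.camera_params("wrist"); st=ctrl.get_state()
from scipy.spatial.transform import Rotation as Ro
T=Ro.from_rotvec(st["tool_rot"]).as_matrix(); print("tool axes\n",T.round(3))
o=-np.asarray(p["R"]).T@p["t"]; print("cam in tool",T.T@(o-st["position"]), "cam axes in tool\n",(T.T@np.asarray(p["R"]).T).round(3))
E
```

```text
top 99.13817612328776 [0.439  0.1548] [[-0.3, -0.0], [0.6, 0.2], [-0.5, -0.3], [0.2, 0.1]] mouth [0.5391 0.0929]
scene 98.69612064040385 [0.4415 0.16  ] [[0.5, 0.4], [0.2, 0.6], [-2.2, -1.3], [1.5, 0.3]] mouth [0.5411 0.0974]
98.91775847710865 [0.4402 0.1574] mouth -75..-77 [0.5398 0.0971] [0.5401 0.0951]
tool axes
 [[-0.     0.288 -0.958]
 [-0.    -0.958 -0.288]
 [-1.     0.     0.   ]]
cam in tool [-0.16402191 -0.00061307 -0.08439464] cam axes in tool
 [[-0.    -0.305  0.952]
 [ 1.     0.     0.   ]
 [-0.     0.952  0.305]]
```

```bash
cat >> h.py <<'E'
from scipy.spatial.transform import Rotation as Ro
def rot(yaw_z_deg,tilt_deg=0):
    # tool x down, tool z horizontal heading yaw; tilt>0: body leans toward +tool z (away from wedge tip)
    y=np.radians(yaw_z_deg); z=np.array([np.cos(y),np.sin(y),0]); x=np.array([0,0,-1.]); yy=np.cross(z,x)
    T=np.column_stack([x,yy,z]); return T@Ro.from_euler("y",tilt_deg,degrees=True).as_matrix()
def plan(goal,Rg,n,cur=None,dec=2):
    st=ctrl.get_state() if cur is None else cur
    p=np.array(st["position"]);R=Ro.from_rotvec(st["tool_rot"]).as_matrix(); 
    p0=p.copy();w=Ro.from_matrix(R.T@Rg).as_rotvec()
    ra=np.round(w/n,3); out=[]
    for k in range(1,n+1):
        tgt=p0+(np.array(goal)-p0)*k/n
        s=np.round(R.T@(tgt-p)*100,dec)
        out+=[*(s+0.).tolist(),*(ra+0.).tolist()]
        p=p+R@s/100; R=R@Ro.from_rotvec(ra).as_matrix()
    print([float(x) for x in out]); print("end err mm",((p-goal)*1000).round(2),"rot err",np.degrees(Ro.from_matrix(R.T@Rg).as_rotvec()).round(2))
E
python3 - <<'E'
from h import *
R=rot(241,0); print("body lean check for tilt+: -x axis",(-rot(241,20)[:,0]).round(2), "z",rot(241)[:,2].round(2))
plan([0.519,-0.3175,0.14],rot(241),9,dec=1)
E
```

```text
body lean check for tilt+: -x axis [-0.17 -0.3   0.94] z [-0.48 -0.87  0.  ]
[0.9, -2.2, -4.5, -0.086, 0.0, 0.0, 0.9, -1.8, -4.7, -0.086, 0.0, 0.0, 1.0, -1.4, -4.8, -0.086, 0.0, 0.0, 0.9, -0.9, -4.9, -0.086, 0.0, 0.0, 0.9, -0.6, -5.0, -0.086, 0.0, 0.0, 0.9, -0.1, -5.0, -0.086, 0.0, 0.0, 0.9, 0.4, -5.0, -0.086, 0.0, 0.0, 0.9, 0.7, -5.0, -0.086, 0.0, 0.0, 1.0, 1.2, -4.8, -0.086, 0.0, 0.0]
end err mm [-0.01 -0.26 -0.43] rot err [ 0.07  0.01 -0.  ]
```

Emit:
step_arm --increments '[0.9,-2.2,-4.5,-0.086,0.0,0.0,0.9,-1.8,-4.7,-0.086,0.0,0.0,1.0,-1.4,-4.8,-0.086,0.0,0.0,0.9,-0.9,-4.9,-0.086,0.0,0.0,0.9,-0.6,-5.0,-0.086,0.0,0.0,0.9,-0.1,-5.0,-0.086,0.0,0.0,0.9,0.4,-5.0,-0.086,0.0,0.0,0.9,0.7,-5.0,-0.086,0.0,0.0,1.0,1.2,-4.8,-0.086,0.0,0.0,0,0,0,0,0,0]'

```text
time: 2.0
position: [0.5223, -0.3122, 0.1389]
tool_rot: [1.567, 0.935, -1.563]
ft_force: [1.0, -0.4, 0.1]
grip_width: 0.997
```

```bash
python3 - <<'E'
from h import *
im=ctrl.get_image("wrist"); cv2.imwrite("pics/wrist2.png",im[:,:,::-1])
p=ctrl.camera_params("wrist")
for k in ["wedge","wedge_tip","wedge_grip"]:
    for r in ctrl.spot_point("wrist",k)[:2]:
        w=cam2w(p,r["xyz"]); print(k,round(r["score"],2),w.round(4),proj(p,w).round(0))
s=ctrl.get_state(); print(s["time"],s["position"],s["joint_positions"].round(2),s["ft_force"].round(1))
E
```

```text
wedge 0.84 [ 0.5456 -0.2756  0.0035] [322. 143.]
wedge 0.8 [ 0.3704 -0.2577  0.0013] [175. 205.]
wedge_tip 0.75 [ 4.340e-01 -2.842e-01  2.000e-04] [237. 199.]
wedge_tip 0.66 [ 0.5801 -0.1974  0.0033] [315.  51.]
wedge_grip 0.89 [ 0.518  -0.3216  0.0188] [320. 197.]
wedge_grip 0.78 [ 0.3303 -0.2447  0.0135] [132. 216.]
2.2 [ 0.51802295 -0.3193721   0.13968057] [ 0.85  0.31 -0.41  1.65  0.13  1.2  -0.1 ] [-0.3 -0.6 -0.4]
```

View pics/wrist2.png

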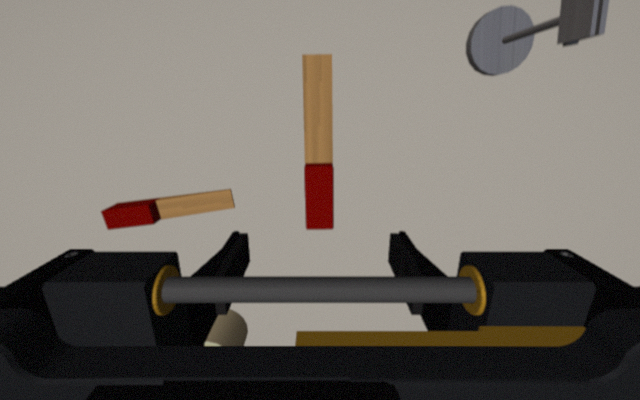

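```bash
python3 - <<'E'
from h import *
p=ctrl.camera_params("wrist")
a=ray(p,(317.2,54),.003);b=ray(p,(319.5,229),.034); d=(a-b)[:2]
print(a.round(4),b.round(4),np.linalg.norm(d),np.degrees(np.arctan2(d[1],d[0])))
u=d/np.linalg.norm(d); print("grip from tip",(a[:2]-u*.1375).round(4),"from rear",(b[:2]+u*.0275).round(4))
s=ctrl.get_state(); print(s["position"]); R=Ro.from_rotvec(s["tool_rot"]).as_matrix(); print(R[:,2])
E
```

```text
[ 0.5794 -0.2054  0.003 ] [ 0.5011 -0.3509  0.034 ] 0.16523665958145847 61.705281675279856
grip from tip [ 0.5143 -0.3264] from rear [ 0.5141 -0.3266]
[ 0.51802295 -0.3193721   0.13968057]
[-0.48600459 -0.87395551  0.00114214]
```

```bash
python3 - <<'E'
from h import *
p=ctrl.camera_params("wrist"); s=ctrl.get_state()
im=ctrl.get_image("wrist"); s2=ctrl.get_state();print(s["position"],s2["position"])
hsv=cv2.cvtColor(im,cv2.COLOR_RGB2HSV); m=((hsv[...,1]>80)&(im[...,0]>90)).astype(np.uint8); 
n,l,st,c=cv2.connectedComponentsWithStats(m)
i=[j for j in range(1,n) if 300<c[j][0]<340 and c[j][1]<240 and st[j][4]>500]
for j in i:
    print(st[j],c[j]); ys=np.arange(st[j][1],st[j][1]+st[j][3])
    for y in (ys[1],ys[10],ys[len(ys)//2],ys[-10],ys[-2]): 
        x=np.where(l[y]==j)[0]; print(y,x.min(),x.max())
y0=min(st[j][1] for j in i); y1=max(st[j][1]+st[j][3] for j in i)-1
f=lambda y:(lambda x:(x.min()+x.max())/2)(np.where(np.isin(l[y],i))[0])
a=ray(p,(f(y0+2),y0),.003);b=ray(p,(f(y1-2),y1+.5),.034); d=(a-b)[:2];u=d/np.linalg.norm(d)
print(a,b,np.linalg.norm(d),np.degrees(np.arctan2(d[1],d[0])),(a[:2]-u*.1375),(b[:2]+u*.0275))
yaw=np.degrees(np.arctan2(d[1],d[0]));g=a[:2]-u*.1375
E
```

```text
[ 0.51802295 -0.3193721   0.13968057] [ 0.51797936 -0.31951587  0.13979266]
[ 301   43   33  178 5006] [317.39532561 129.95545346]
44 301 329
53 301 330
132 304 331
211 306 333
219 307 332
[ 0.58254943 -0.19652283  0.003     ] [ 0.50605266 -0.34296933  0.034     ] 0.16522207889589818 62.41954871069282 [ 0.5188878  -0.31839755] [ 0.51878498 -0.31859439]
```

```bash
python3 - <<'E'
from h import *
R=rot(242.4,20)
g=np.array([.5188,-.3185,.024]); t=g+.019*R[:,0]; print(t)
plan(t+[0,0,.04],R,5)
# second leg: from there
s=dict(position=t+[0,0,.04],tool_rot=Ro.from_matrix(R).as_rotvec()); plan(t,R,3,cur=s)
E
```

```text
[ 0.52181067 -0.31274111  0.00614584]
[1.87, 0.0, -0.16, -0.005, 0.07, -0.001, 1.88, 0.0, -0.02, -0.005, 0.07, -0.001, 1.88, 0.01, 0.1, -0.005, 0.07, -0.001, 1.86, 0.0, 0.24, -0.005, 0.07, -0.001, 1.85, 0.01, 0.36, -0.005, 0.07, -0.001]
end err mm [ 0.03  0.04 -0.02] rot err [-0.05  0.01 -0.  ]
[1.25, 0.0, 0.46, 0.0, 0.0, 0.0, 1.26, 0.0, 0.45, 0.0, 0.0, 0.0, 1.25, 0.0, 0.46, 0.0, 0.0, 0.0]
end err mm [-0.01 -0.01 -0.02] rot err [0. 0. 0.]
```

Emit:
step_arm --increments '[1.87,0.0,-0.16,-0.005,0.07,-0.001,1.88,0.0,-0.02,-0.005,0.07,-0.001,1.88,0.01,0.1,-0.005,0.07,-0.001,1.86,0.0,0.24,-0.005,0.07,-0.001,1.85,0.01,0.36,-0.005,0.07,-0.001,0,0,0,0,0,0,0,0,0,0,0,0]'

```text
time: 3.12
position: [0.5232, -0.3114, 0.0469]
tool_rot: [1.862, 1.128, -1.303]
ft_force: [-0.6, -0.3, 0.8]
grip_width: 1.0
```

```bash
python3 - <<'E'
from h import *
s=ctrl.get_state(); print(s["time"],s["position"],s["joint_positions"].round(2),s["ft_force"].round(1))
R=rot(242.4,20); t=np.array([ 0.5218,-0.3127,0.0061])
plan(t,R,3)
E
```

```text
3.125 [ 0.52316381 -0.31139272  0.04685675] [ 1.06  0.48 -0.45  1.7  -0.16  1.07  0.25] [-0.6 -0.3  0.8]
[1.26, -0.02, 0.52, 0.0, 0.0, 0.0, 1.25, -0.02, 0.52, 0.0, 0.0, 0.0, 1.26, -0.02, 0.52, 0.0, 0.0, 0.0]
end err mm [ 0.03  0.   -0.01] rot err [ 0.07  0.01 -0.01]
```

Emit:
step_arm --increments '[1.25,-0.02,0.5,0,0,0,1.25,0,0.5,0,0,0,1.25,0,0.5,0,0,0,0,0,0,0,0,0,0,0,0,0,0,0]'

```text
time: 3.75
position: [0.5219, -0.3117, 0.0053]
tool_rot: [1.862, 1.131, -1.303]
ft_force: [1.1, -0.3, 0.1]
grip_width: 1.001
```

Emit:
step_arm --increments '[0,0,0,0,0,0,0,0,0,0,0,0,0,0,0,0,0,0,0,0,0,0,0,0,0,0,0,0,0,0,0,0,0,0,0,0]' --fingers 0 --force 30

```text
time: 4.5
position: [0.5221, -0.3118, 0.0055]
tool_rot: [1.862, 1.131, -1.303]
ft_force: [-0.5, -0.7, -0.3]
grip_width: 0.401
```

```bash
python3 - <<'E'
from h import *
im=ctrl.get_image("wrist"); cv2.imwrite("pics/wrist3.png",im[:,:,::-1])
s=ctrl.get_state(); print(s["time"],s["position"],s["joint_positions"].round(2),s["ft_force"].round(1),s["grip_width"])
E
```

```text
4.55 [ 0.52211212 -0.31182503  0.0055386 ] [ 1.05  0.53 -0.44  1.72 -0.15  1.    0.26] [0.5 0.6 0.2] 0.3564593940567303
```

View pics/wrist3.png

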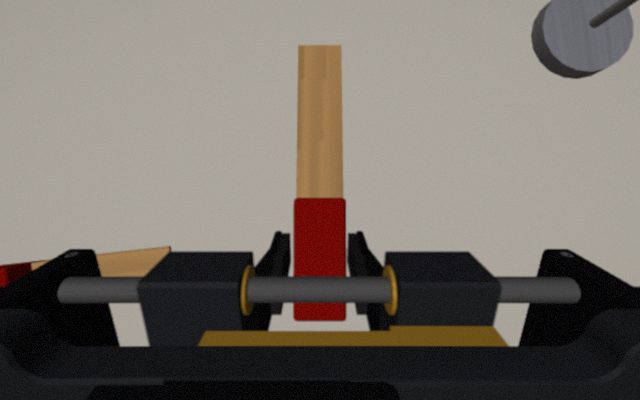

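Emit:
step_arm --increments '[0,0,0,0,0,0,0,0,0,0,0,0,-1.0,0,-0.36,0,0,0,-2.0,0,-0.73,0,0,0,-2.0,0,-0.73,0,0,0,0,0,0,0,0,0]'

```text
time: 5.3
position: [0.5239, -0.3131, 0.062]
tool_rot: [1.861, 1.125, -1.3]
ft_force: [0.6, -0.5, -0.1]
grip_width: 0.317
```

```bash
python3 - <<'E'
from h import *
s=ctrl.get_state(); print(s["time"],s["position"],s["ft_force"].round(1),s["grip_width"])
y=np.radians(98.9);u=np.array([np.cos(y),np.sin(y),0])
R=rot(278.9,20); g=np.array([.540,.0955,0])-u*(.045+.1375); g[2]=.024+.05; t=g+.019*R[:,0]; print(g,t)
plan(t,R,7)
E
```

```text
5.3 [ 0.52390393 -0.31313697  0.06198697] [ 0.6 -0.5 -0.1] 0.31668091867043063
[ 0.56823465 -0.08480268  0.074     ] [ 0.56722928 -0.07838253  0.05614584]
[1.19, -1.0, -3.04, -0.085, 0.0, -0.032, 1.21, -0.7, -3.11, -0.085, 0.0, -0.032, 1.23, -0.39, -3.16, -0.085, 0.0, -0.032, 1.24, -0.09, -3.17, -0.085, 0.0, -0.032, 1.24, 0.23, -3.17, -0.085, 0.0, -0.032, 1.22, 0.53, -3.14, -0.085, 0.0, -0.032, 1.2, 0.84, -3.08, -0.085, 0.0, -0.032]
end err mm [ 0.01 -0.05  0.04] rot err [-0.02  0.08  0.18]
```

Emit:
step_arm --increments '[1.19,-1.0,-3.04,-0.085,0.0,-0.032,1.21,-0.7,-3.11,-0.085,0.0,-0.032,1.23,-0.39,-3.16,-0.085,0.0,-0.032,1.24,-0.09,-3.17,-0.085,0.0,-0.032,1.24,0.23,-3.17,-0.085,0.0,-0.032,1.22,0.53,-3.14,-0.085,0.0,-0.032,1.2,0.84,-3.08,-0.085,0.0,-0.032,0,0,0,0,0,0,0,0,0,0,0,0]'

```text
time: 6.42
position: [0.5652, -0.0761, 0.0533]
tool_rot: [1.322, 1.558, -0.93]
ft_force: [0.5, -1.0, -0.9]
grip_width: 0.318
```

```bash
python3 - <<'E'
from h import *
s=ctrl.get_state(); print(s["time"],s["position"],s["ft_force"].round(1),s["joint_positions"].round(2))
for n in ["wrist","scene"]:
    im=ctrl.get_image(n); cv2.imwrite(f"pics/{n}4.png",(im if n=="wrist" else cv2.resize(im[120:280,200:440],None,fx=3.3,fy=3.3,interpolation=2))[:,:,::-1])
    p=ctrl.camera_params(n)
    for k in ["wedge_tip","gap_mouth"]:
        for r in ctrl.spot_point(n,k)[:2]:
            w=cam2w(p,r["xyz"]); print(n,k,round(r["score"],2),w.round(4),proj(p,w).round(0))
R=rot(278.9,20); print((ctrl.get_state()["position"]).round(4)); plan([0.5672,-.0784,.0061],R,4)
E
```

```text
6.425 [ 0.56516492 -0.07613997  0.05332416] [ 0.5 -1.  -0.9] [ 0.8   0.5  -0.64  1.71 -0.04  1.15  0.37]
wrist wedge_tip 0.63 [0.5426 0.0524 0.0507] [316.  45.]
wrist gap_mouth 0.62 [0.5346 0.0946 0.0008] [315.  28.]
scene wedge_tip 0.8 [ 0.7729 -0.0934 -0.0042] [227. 249.]
scene wedge_tip 0.73 [0.5445 0.0525 0.0491] [318. 214.]
scene gap_mouth 0.62 [0.5396 0.0939 0.0062] [330. 229.]
[ 0.5653 -0.0781  0.0536]
[1.11, 0.05, 0.42, -0.001, -0.001, 0.001, 1.11, 0.06, 0.43, -0.001, -0.001, 0.001, 1.11, 0.05, 0.42, -0.001, -0.001, 0.001, 1.11, 0.05, 0.42, -0.001, -0.001, 0.001]
end err mm [ 0.03 -0.04  0.02] rot err [0.06 0.07 0.11]
```

View pics/wrist4.png

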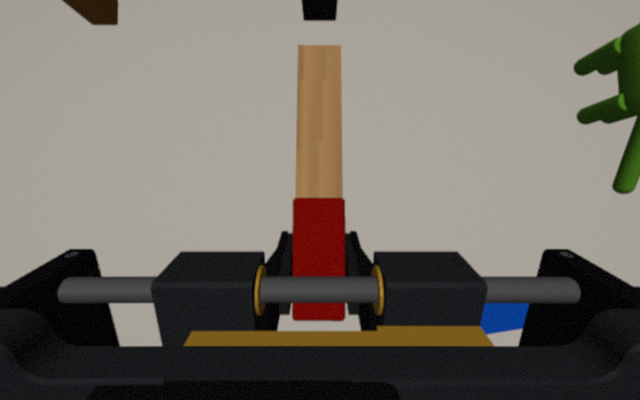

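View pics/scene4.png

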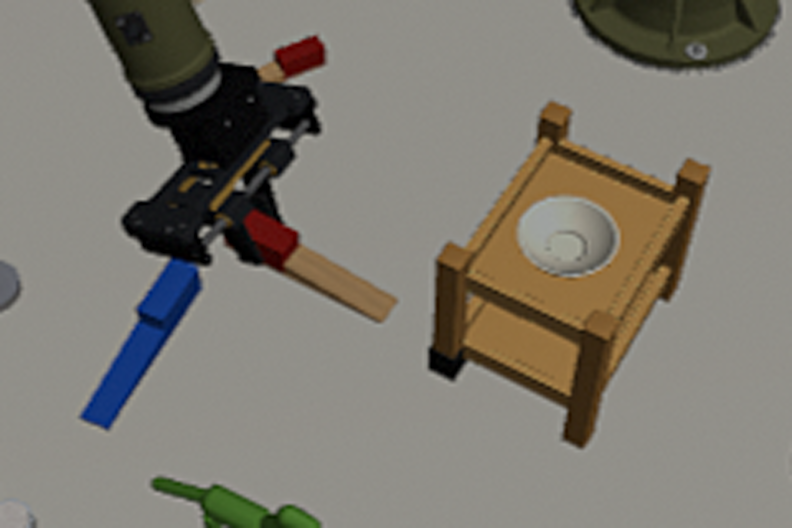

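```bash
python3 - <<'E'
from h import *
p=ctrl.camera_params("wrist"); im=ctrl.get_image("wrist"); s=ctrl.get_state()
print(p["cx"],p["cy"])
cv2.imwrite("pics/w5.png",cv2.resize(im[0:80,240:400,::-1],None,fx=5,fy=5,interpolation=0))
R=Ro.from_rotvec(s["tool_rot"]).as_matrix()
for z in (.0055,.012):
    for uv in ((303.5,19.5),(336,19.5),(319.75,19.5)):
        w=ray(p,uv,z); 
        print(z,w.round(4),"tool",((R.T@(w-s["position"]))*1000).round(1))
for uv in ((298.5,45),(341,45)):
    w=ray(p,uv,s["position"][2]-.003); print("tip",w.round(4),((R.T@(w-s["position"]))*1000).round(1))
E
```

```text
318.61796798191267 197.12149219712103
0.0055 [0.5248 0.0968 0.0055] tool [ 107.   -12.7 -151.3]
0.0055 [0.5511 0.1009 0.0055] tool [ 106.8   13.9 -151.3]
0.0055 [0.538  0.0988 0.0055] tool [ 106.9    0.6 -151.3]
0.012 [0.5259 0.0926 0.012 ] tool [  99.3  -12.3 -149.5]
0.012 [0.5514 0.0965 0.012 ] tool [  99.2   13.5 -149.5]
0.012 [0.5386 0.0946 0.012 ] tool [  99.3    0.6 -149.5]
tip [0.5315 0.05   0.0506] [  48.3  -13.6 -122.5]
tip [0.5591 0.0543 0.0506] [  48.1   14.3 -122.5]
```

View pics/w5.png

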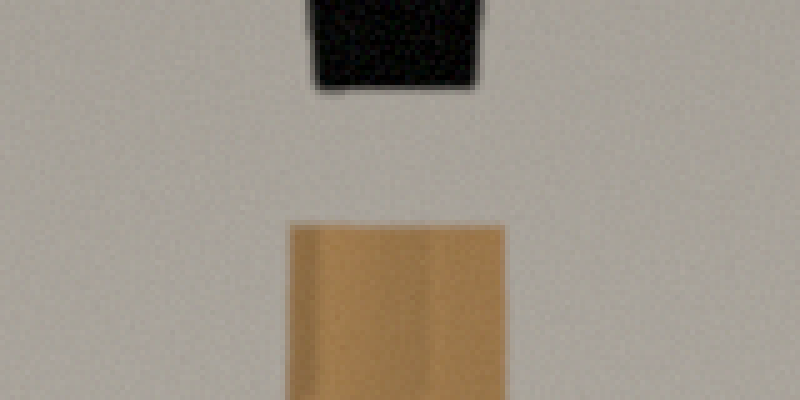

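Emit:
step_arm --increments '[1.5,0,0.54,0,0,0,1.5,0,0.55,0,0,0,1.3,0,0.48,0,0,0,0,0,0,0,0,0,0,0,0,0,0,0]'

```text
time: 7.4
position: [0.565, -0.0769, 0.0076]
tool_rot: [1.324, 1.557, -0.931]
ft_force: [-0.3, 0.4, -0.8]
grip_width: 0.323
```

```bash
python3 - <<'E'
from h import *
s=ctrl.get_state(); print(s["time"],s["position"],s["ft_force"].round(1),s["torque"].round(2))
R=Ro.from_rotvec(s["tool_rot"]).as_matrix(); print(np.degrees(np.arctan2(-R[1,2],-R[0,2])),np.degrees(np.arcsin(R[2,2])),R[2,1])
E
```

```text
7.4 [ 0.56495562 -0.07692186  0.00756267] [-0.3  0.4 -0.8] [-0.48 -0.19 -0.  ]
98.81532307385476 -20.202945166147238 -0.006828639040890261
```

Emit:
step_arm --increments '[0.18,0,0.07,0,0,0,0,0,0,0,0,0]'

```text
time: 7.65
position: [0.565, -0.0771, 0.006]
tool_rot: [1.324, 1.556, -0.931]
ft_force: [0.3, -0.0, -0.4]
grip_width: 0.315
```

Emit:
step_arm --increments '[0.1,0,0.04,0,0,0,0,0,0,0,0,0]'

```text
time: 7.9
position: [0.5652, -0.0772, 0.0051]
tool_rot: [1.324, 1.556, -0.931]
ft_force: [-0.2, -0.2, 0.9]
grip_width: 0.32
```

Emit:
step_arm --increments '[0,0,0,0,0,0,0,0,0,0,0,0,0,0,0,0,0,0]' --fingers 45

```text
time: 8.28
position: [0.5651, -0.0771, 0.0049]
tool_rot: [1.324, 1.556, -0.931]
ft_force: [0.9, 0.3, -0.3]
grip_width: 0.438
```

Emit:
step_arm --increments '[0,0,0,0,0,0,0,0,0,0,0,0,0,0,0,0,0,0,0,0,0,0,0,0,0]' --fingers 0 --force 30

```text
schema error: expected a multiple of 6 numbers
```

```bash
python3 - <<'E'
from h import *
s=ctrl.get_state(); print(s["time"],s["position"],s["ft_force"].round(1),s["grip_width"])
p=ctrl.camera_params("wrist"); im=ctrl.get_image("wrist")
cv2.imwrite("pics/w6.png",cv2.resize(im[0:240,160:480,::-1],None,fx=2.5,fy=2.5,interpolation=2))
E
```

```text
8.275 [ 0.56509548 -0.07713436  0.00489505] [ 0.9  0.3 -0.3] 0.43790295391301665
```

View pics/w6.png

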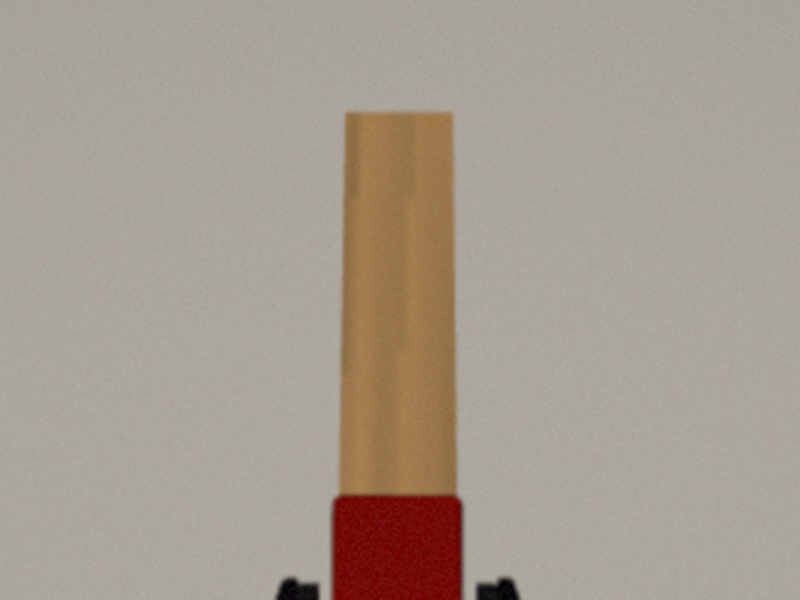

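Emit:
step_arm --increments '[0,0,0,0,0,0,0,0,0,0,0,0,0,0,0,0,0,0,0,0,0,0,0,0]' --fingers 0 --force 30

```text
time: 8.82
position: [0.5651, -0.0771, 0.0049]
tool_rot: [1.324, 1.556, -0.931]
ft_force: [0.3, -0.2, -0.5]
grip_width: 0.315
```

Emit:
step_arm --increments '[0.41,0,-1.13,0,0,0,0.41,0,-1.13,0,0,0,0.42,0,-1.13,0,0,0,0.41,0,-1.13,0,0,0,0,0,0,0,0,0,0,0,0,0,0,0]'

```text
time: 9.57
position: [0.5577, -0.03, 0.0049]
tool_rot: [1.324, 1.555, -0.932]
ft_force: [0.8, -0.1, -0.8]
grip_width: 0.324
```

```bash
python3 - <<'E'
from h import *
s=ctrl.get_state(); print(s["time"],s["position"],s["ft_force"].round(1),s["grip_width"])
R=Ro.from_rotvec(s["tool_rot"]).as_matrix(); print(np.degrees(np.arctan2(-R[1,2],-R[0,2])),np.degrees(np.arcsin(R[2,2])),R[2,1])
p=ctrl.camera_params("wrist"); im=ctrl.get_image("wrist")
cv2.imwrite("pics/w7.png",cv2.resize(im[0:240,160:480,::-1],None,fx=2.5,fy=2.5,interpolation=2))
im=ctrl.get_image("scene");cv2.imwrite("pics/s7.png",cv2.resize(im[120:280,200:440,::-1],None,fx=3.3,fy=3.3,interpolation=2))
E
```

```text
9.575 [ 0.55766355 -0.02996759  0.00493979] [ 0.8 -0.1 -0.8] 0.3244249154957431
98.79809219530654 -20.15757441568307 -0.0064444137912668675
```

View pics/w7.png

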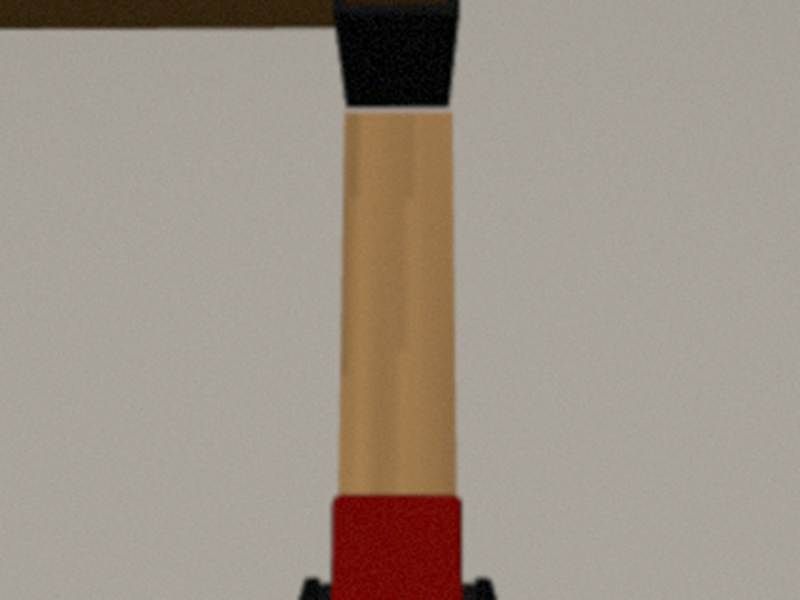

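View pics/s7.png

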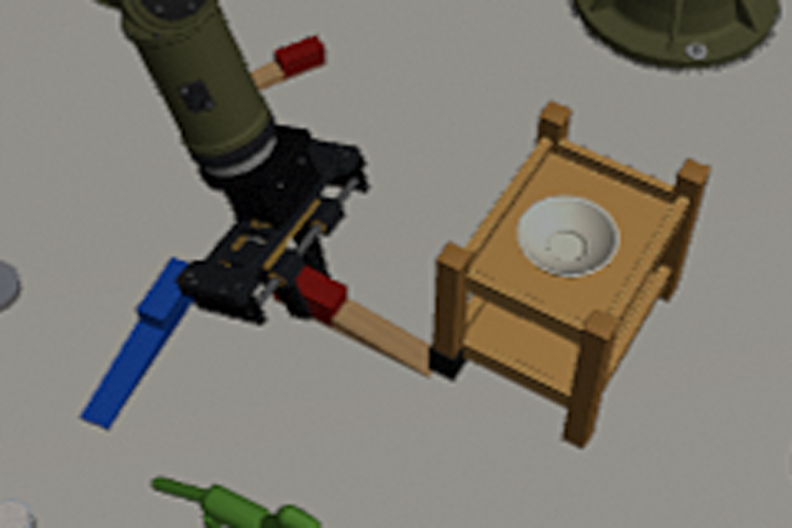

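Emit:
step_arm --increments '[0.17,0,-0.47,0,0,0,0.17,0,-0.47,0,0,0,0.17,0,-0.47,0,0,0,0,0,0,0,0,0]'

```text
time: 10.18
position: [0.5551, -0.014, 0.0051]
tool_rot: [1.323, 1.557, -0.931]
ft_force: [-0.1, 0.5, -1.0]
grip_width: 0.317
```

Emit:
step_arm --increments '[0.07,0,-0.19,0,0,0,0.07,0,-0.19,0,0,0]'

```text
time: 10.42
position: [0.5546, -0.0109, 0.0051]
tool_rot: [1.324, 1.556, -0.932]
ft_force: [0.8, -0.8, -1.5]
grip_width: 0.324
```

Emit:
step_arm --increments '[0.07,0,-0.19,0,0,0,0.07,0,-0.19,0,0,0]'

```text
time: 10.68
position: [0.554, -0.0067, 0.0051]
tool_rot: [1.324, 1.556, -0.931]
ft_force: [0.5, -0.6, -0.9]
grip_width: 0.319
```

Emit:
step_arm --increments '[0.07,0,-0.19,0,0,0,0.07,0,-0.19,0,0,0]'

```text
time: 10.92
position: [0.5534, -0.0027, 0.0051]
tool_rot: [1.324, 1.556, -0.931]
ft_force: [-0.1, -0.2, -0.8]
grip_width: 0.319
```

Emit:
step_arm --increments '[0.07,0,-0.19,0,0,0,0.07,0,-0.19,0,0,0]'

```text
time: 11.18
position: [0.5527, 0.0013, 0.0051]
tool_rot: [1.324, 1.556, -0.931]
ft_force: [-0.0, -0.3, -0.4]
grip_width: 0.322
```

Emit:
step_arm --increments '[0.07,0,-0.19,0,0,0,0.07,0,-0.19,0,0,0]'

```text
time: 11.42
position: [0.5521, 0.0053, 0.0051]
tool_rot: [1.324, 1.556, -0.931]
ft_force: [-0.2, -0.2, -1.2]
grip_width: 0.321
```

Emit:
step_arm --increments '[0.07,0,-0.19,0,0,0,0.07,0,-0.19,0,0,0]'

```text
time: 11.68
position: [0.5515, 0.0093, 0.0051]
tool_rot: [1.324, 1.556, -0.931]
ft_force: [0.1, -0.3, -0.0]
grip_width: 0.318
```

```bash
python3 - <<'E'
from h import *
im=ctrl.get_image("wrist"); a=im[0:240,160:480,::-1]
im=ctrl.get_image("scene"); b=im[170:260,280:400,::-1]
cv2.imwrite("pics/w8.png",np.hstack([cv2.resize(a,(400,300)),cv2.resize(b,(400,300),interpolation=2)]))
E
```

View pics/w8.png

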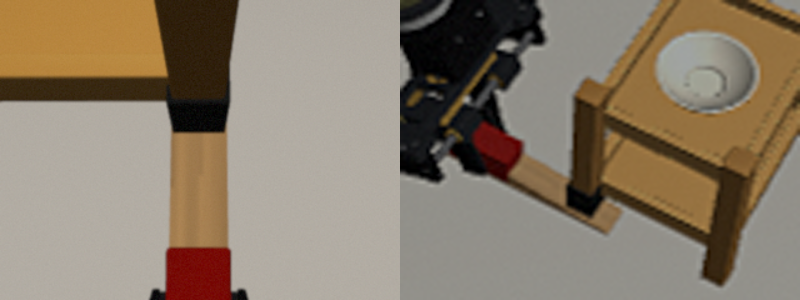

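Emit:
step_arm --increments '[0.07,0,-0.19,0,0,0,0.07,0,-0.19,0,0,0]'

```text
time: 12.02
position: [0.5508, 0.0133, 0.0051]
tool_rot: [1.324, 1.556, -0.932]
ft_force: [0.2, -0.5, -0.2]
grip_width: 0.319
```

Emit:
step_arm --increments '[0.07,0,-0.19,0,0,0,0.07,0,-0.19,0,0,0]'

```text
time: 12.28
position: [0.5502, 0.0173, 0.005]
tool_rot: [1.324, 1.556, -0.931]
ft_force: [0.3, -0.4, -1.2]
grip_width: 0.319
```

Emit:
step_arm --increments '[0.07,0,-0.19,0,0,0,0.07,0,-0.19,0,0,0]'

```text
time: 12.52
position: [0.5501, 0.0188, 0.0049]
tool_rot: [1.323, 1.552, -0.933]
ft_force: [0.3, -7.2, 0.5]
grip_width: 0.32
```

Emit:
step_arm --increments '[0.03,0,-0.09,0,0,0,0,0,0,0,0,0]'

```text
time: 12.78
position: [0.5501, 0.0188, 0.0049]
tool_rot: [1.323, 1.552, -0.934]
ft_force: [-0.5, -7.4, -0.2]
grip_width: 0.319
```

Emit:
step_arm --increments '[0.05,0,-0.14,0,0,0,0,0,0,0,0,0]'

```text
time: 13.02
position: [0.5501, 0.0191, 0.0049]
tool_rot: [1.323, 1.55, -0.935]
ft_force: [0.3, -9.4, 0.1]
grip_width: 0.319
```

Emit:
step_arm --increments '[0.05,0,-0.14,0,0,0,0,0,0,0,0,0]'

```text
time: 13.28
position: [0.5502, 0.0194, 0.0049]
tool_rot: [1.323, 1.548, -0.936]
ft_force: [0.1, -11.5, 1.2]
grip_width: 0.318
```

Emit:
step_arm --increments '[0,0,0,0,0,0,0,0,0,0,0,0,0,0,0,0,0,0,0,0,0,0,0,0]' --fingers 70

```text
time: 13.78
position: [0.5489, 0.0257, 0.0051]
tool_rot: [1.324, 1.557, -0.931]
ft_force: [-0.1, -0.2, -0.1]
grip_width: 0.664
```

```bash
python3 - <<'E'
from h import *
s=ctrl.get_state(); print(s["time"],s["position"],s["ft_force"].round(1),s["grip_width"])
im=ctrl.get_image("wrist"); a=im[0:300,120:520,::-1]
im=ctrl.get_image("scene"); b=im[170:260,280:400,::-1]
cv2.imwrite("pics/w9.png",np.hstack([cv2.resize(a,(400,300)),cv2.resize(b,(400,300),interpolation=2)]))
E
```

```text
13.775 [0.54887381 0.02573084 0.00514132] [-0.1 -0.2 -0.1] 0.6641888921206411
```

View pics/w9.png

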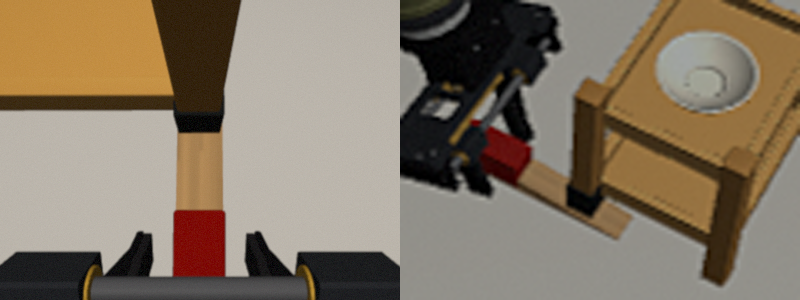

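Emit:
step_arm --increments '[-2,0,0,0,0,0,-3,0,0,0,0,0,-4,0,0,0,0,0,-4,0,0,0,0,0,-3,0,2,0,0,0,0,0,0,0,0,0,0,0,0,0,0,0]'

```text
time: 14.75
position: [0.5608, -0.0469, 0.1477]
tool_rot: [1.324, 1.558, -0.931]
ft_force: [0.0, 0.2, -0.6]
grip_width: 0.7
```

```bash
python3 - <<'E'
from h import *
s=ctrl.get_state(); print(s["time"],s["position"],s["ft_force"].round(1))
im=ctrl.get_image("wrist"); a=im[:,:,::-1]
im=ctrl.get_image("scene"); b=im[160:280,260:420,::-1]
cv2.imwrite("pics/w10.png",np.hstack([cv2.resize(a,(400,250)),cv2.resize(b,(333,250),interpolation=2)]))
for n in ["wrist","scene"]:
    p=ctrl.camera_params(n)
    for k in ["wedge_grip","ring_dish","gap_mouth"]:
        for r in ctrl.spot_point(n,k)[:2]:
            w=cam2w(p,r["xyz"]); print(n,k,round(r["score"],2),w.round(4),proj(p,w).round(0))
E
```

```text
14.75 [ 0.5607852  -0.04694553  0.1477046 ] [ 0.   0.2 -0.6]
wrist wedge_grip 0.75 [ 0.6372 -0.1277  0.0154] [379. 318.]
wrist wedge_grip 0.57 [0.5507 0.0111 0.0189] [319. 178.]
wrist gap_mouth 0.92 [0.5331 0.0937 0.0018] [315. 106.]
scene wedge_grip 0.75 [ 0.6367 -0.1294  0.0191] [251. 207.]
scene wedge_grip 0.6 [0.5496 0.0134 0.0188] [307. 214.]
scene gap_mouth 0.8 [0.5377 0.0946 0.0029] [331. 229.]
```

View pics/w10.png

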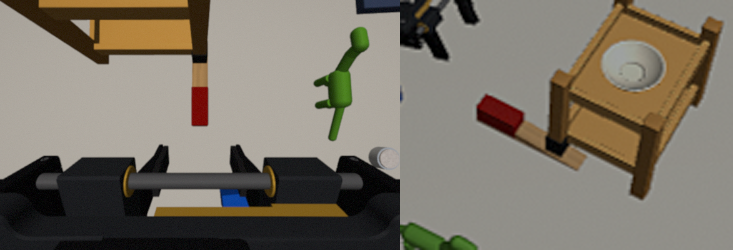

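```bash
python3 -c "
from bench import ctrl
print(ctrl.close_job())"
```

```text
the job is handed in; nothing more can be done
None
```

The wedge is wedged under the organiser's black foot, flat, thin end in and centred, and it stayed put when I let go. I handed the job in at about 15 s of the 38 s allowed.

- **Right wedge:** there were three candidates: a blue one, a small red-handled one and a larger red-handled one. I took the larger red-handled one; its length measured 165 mm in the wrist picture, which matches the description.
- **Insertion:** I laid it on the mantel in line with the foot, let go so it settled flat, gripped it again and slid it in. It bound with the tip about 50–55 mm past the front of the foot, and I eased the push up to about 11.6 N. The sideways offset from the foot's centre was under 1 mm.
- **Last checks:** after I opened the fingers and backed off, two cameras put the wedge's grip within about 2 mm of where it bound. In the pictures the organiser and its dish looked undisturbed. The force on the tool was near zero.
- **Not tested or disagreeing:**
  - I did not tug the wedge to test how firmly it is held.
  - In the last check the network reported no ring dish, so I judged the dish by eye.
  - The wrist camera's network put the front of the foot about 5 mm to one side of my other measurements. I trusted the direct image alignment instead.

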